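Fit and lock the window of a dental grinding box

TASK

Put the oblong window that fits the sloping seat of the grinding box fully home, flat in its seat with the handle outward, first turning out of the way any turnbutton that stands over the opening; do not drop the window. Then turn both turnbuttons square across its edges to lock it in. Leave the square spare window and everything else on the bench where they are.

Things in the scene. Friction and masses are not known exactly. Their poses are not given: they have to be found in the camera images.
- window: the window that fits the seat: oblong, 110 (its x) by 150 (its y). Aluminium frame, clear pane, 10 thick, handle up, flat on the bench left or right of the grinding box (swapped at random with the other window). Origin: centre of underside, z up. 0.2-0.45 kg, balanced at the handle
- window_handle (a point): centre of the flat top of the window's black pull handle, 36 above the window's underside; the handle is a solid straight bar 70 long (along the window's y), 14 wide (x), standing 26 above the frame, in the middle of the window
- spare_window: a window of another cabinet, to be left alone: square, 122 x 122, with the same handle. Aluminium frame, clear pane, 10 thick, handle up, flat on the bench left or right of the grinding box (swapped at random with the other window). Origin: centre of underside, z up. 0.2-0.45 kg, balanced at the handle
- grinding_box: white bench grinding box, fixed, 250 deep (its x) by 260 wide (its y); 85 high at its front edge, then a face sloping up and away from the robot at 35 degrees to the level, then a flat top 183 high. Origin at the centre of the underside; its -x looks to the robot
- seat: window seat in the sloping face, fixed. Origin: centre of its flat floor; x up the slope, y left along the face, z out of the face (35 degrees from vertical, leaning to the robot). Opening 86 (x) by 126 (y), 30 deep; four guide rails 8 high round the rim, 118 (x) by 158 (y) apart inside. Window home: underside flat on the floor, 150 side along y, either way round, origins together within 4 mm play
- button_left (a joint): turn of the left turnbutton, rad: 0 = along the slope, clear of the window; 1.57 = square across the window's edge; stops at 0 and 1.6; grows counter-clockwise seen facing the slope. Below 0.4 the window passes; above, the bar blocks the seat. Light friction (0.06 N m), no spring, stays where left
- button_right (a joint): the same for the right turnbutton, but grows clockwise seen facing the slope
- button_left_grip (a point): left turnbutton, a steel bar 90 long, 14 wide, pivoted at its middle about the seat's z, 105 from the seat's origin along the seat's +y. This point: centre of its top, on the axis, 34.5 above the seat's floor; x along the bar, z out of the face. The bar spans 12.5 to 24.5 above the floor, its middle 46 mm up to 34.5; it swings 2.5 above the seated window
- button_right_grip (a point): right turnbutton, 105 from the seat's origin along the seat's -y; otherwise like button_left_grip
- spray_can: spray can, 64 dia x 190 high, standing; origin at the centre of the underside; bystander
- amber_bottle: amber glass bottle, 68 dia x 160 high, standing; origin at the centre of the underside; bystander
- jar: jar with steel cap, 60 dia x 75 high, standing; origin at the centre of the underside; bystander
- rubber_bowl: green mixing bowl, 90 dia x 55 high, standing upright between the robot and the grinding box; origin at the centre of the underside; bystander
- plaster_cast: plaster dental cast, block 60 x 66 x 22 with teeth to about 30 high, on the bench; origin at the centre of the underside; bystander
- upper_cast: like plaster_cast, lying on the flat top of the grinding box behind the sloping face; origin at the centre of the underside; bystander
- spirit_lamp: brass spirit lamp, 68 dia x 62 high, standing; origin at the centre of the underside; bystander
- plaster_spatula: spatula 200 long, lying flat on the bench; bystander
Mind the look-alikes: they are no part of the job. Leave any orange or purple look-alike of the window alone.

How it is judged:
By the outcome, as a careful person would: the job done as asked, in the order asked, and still so for the second after the job is handed in, with the robot touching nothing.
It also fails if it takes over 72 s, if anything falls off the work surface, if the arm or the gripper's body presses on something with over 40 N, if the wrist force passes 120 N, or if a joint passes its speed limit or range.

ROBOT

A 6-joint arm with a two-finger parallel gripper is mounted at the origin on the work surface. World frame = base frame: x ahead of the robot, y to its left, z up, the work surface at z = 0. Lengths are in m, angles in rad, forces in N, time in s.
With the tool pointing down it reaches from about 0.3 to 0.775 m from the base axis. Payload 14.6 kg.
Tool frame: the origin (TCP) lies between the finger pads; the fingertips stand 14 mm ahead of it and the grasp point (between the pads) lies 5 mm behind it; z points along the fingers, y is the line along which they close (so a half turn about z gives the same grasp; the last joint's range is limited). The gripper opens to 94 mm and grips with 3 to 60 N. Pads are 16 mm wide; open, the fingers measure 119 mm over their backs; the gripper's body (75 mm by 177 mm) begins 78 mm behind the grasp point.
Start: joints at [-1.383, 0.3, 1.521, -0, 1.321, -0.067], TCP at [0.139, -0.532, 0.219] pointing down, gripper open.
Joint ranges: [-3.03, 3.03], [-0.79, 2.21], [0.23, 2.52], [-1.04, 4.18], [0, 3.07], [-2.55, 2.55]. Speed limits (rad/s): [2.22, 2.22, 2.57, 3.14, 3.14, 3.14].

INTERFACE

Orientations are given as [roll, pitch, yaw] about the fixed x, y, z axes, in that order (R = Rz(yaw) Ry(pitch) Rx(roll)).
In Python, from station import ctrl gives the robot as it stands. The module is installed in compiled form; this text tells all that it offers.
- The arm moves only by the tool move_arm, never from a script. Its argument "targets" is a list of rows, each a list of 7 numbers: the opening, from -1 (shut) to 1 (fully open), then the shift along the tool's x, y, z in units of 50 mm (1.0 is 50 mm), then the turn, a rotation vector about the tool's x, y, z in rad. A call has 1 to 12 rows; each row is the pose to reach, as a shift and turn from the pose commanded when the call began, along the tool's axes at that moment; what a row does not reach only later rows make up. A row lasts 1/10 s, in which the tool goes at most 50 mm and 8.59 degrees, less where a joint would pass 70% of its speed; a pose out of reach is approached as far as the arm can. A call with a gripper value outside its range is refused whole. The fingers move at their own pace and stop on an object; "grip_force" is the grip in N (left out, the last holds). Time passes only in rows, so rows that repeat a pose let the fingers close. It gives the time, the measured TCP pose, the force, the opening and the grip force at its end, in the units of the state.
- ctrl.get_obs(): the state, without advancing time (a new reading comes with each control period).
- ctrl.camera(name): name is "scene" or "top" or "wrist"; returns (picture, depth): 384x512x3 uint8, red, green, blue; 384x512 float32, m along the optical axis (not along the pixel's ray), 0 where there is no reading.
- ctrl.camera_params(name): a dict with "intrinsics" (3x3 intrinsics, pixels), "rvec" (rotation vector, rad) and "tvec" (3), from world to camera coordinates, as OpenCV has them; the wrist camera has in their place "T_tool_cam" (4x4, takes a point from camera to tool coordinates, whose origin is the TCP and whose axes are the flange's). Camera axes: x right, y down, z forward; pixel columns grow to the right and rows downward; lengths in m; the calibration is good to about 2 mm. The wrist camera is an equidistant fisheye: a pixel r from the principal point sees the ray r / f radians off the axis. A picture is of the moment at which its call begins: read the wrist's pose just before it. camera_params takes no time and is no camera call.
- ctrl.hand_in(): hands the job in; it is judged then, once.
Trained networks look in the newest picture that a camera, given by its name, has taken for a name from the list of things; names that differ only in an ending like _2 or _b are one class to them, and where a whole thing is asked for, a point or a joint stands for the part that bears it (a point fixed in the world has none). Each returns a list of dicts, best first, with "score" (0 to 1); they miss things now and then, are a little off and sometimes report something else, mostly with a low value. They report only what shows in the picture. A call takes as long as a camera call. They do not tell look-alikes from the thing itself.
- ctrl.cut_out(camera, target): "region" (384x512 bool, what is visible of it) and "point" ([column, row] in pixels, amid what is visible of it).
- ctrl.tip_of(camera, target): "point" ([column, row] in pixels: a listed point, or the origin of a listed thing).
The state is a dict: "time_s": time; "qpos": joint angles; "joint_vel": joint speeds; "tau": joint torques, N m; "ee_pos": TCP position; "eef_rot": TCP orientation; "force": force on the tool from outside, world axes, zero at the start; "moment": the same for the moment, N m; "grip_width": finger opening in m; "grip_force": force on a finger pad.
Only numpy, scipy, OpenCV 4.12 (cv2) and the standard library are available. Lean on these libraries where they do the work, as an engineer would, in place of code of your own. Each camera call takes 0.05 s, during which the arm holds its last target. There are 200 camera calls.

## Working session

There is one attempt and no reset: what is moved stays moved. The work goes in short steps, Python scripts to look and compute and a tool call to move; the robot and the scene stay as the last step left them, time stands still between calls to the robot, and variables do not carry over. Pictures are saved under pics/ and viewed, at most 10 in all, crops included, and the job is handed in when it is done.

Besides the shell and the picture viewer there is one more tool, called after "Request:" as name([rows], argument=value, ...), one row to a line, values as JSON. move_arm: Moves the arm, as the interface text tells. Its arguments: {"type":"object","properties":{"targets":{"type":"array"},"grip_force":{"type":"number"}},"required":["targets"]}

```bash
mkdir -p pics; cat > h.py <<'E'
import numpy as np, cv2
from scipy.spatial.transform import Rotation as R
from station import ctrl
def cam(name):
    p=ctrl.camera_params(name); K=np.array(p["intrinsics"])
    if name=="wrist":
        o=ctrl.get_obs(); T=np.eye(4); T[:3,:3]=R.from_euler('xyz',o["eef_rot"]).as_matrix() if len(o["eef_rot"])==3 else R.from_quat(o["eef_rot"]).as_matrix(); T[:3,3]=o["ee_pos"]
        return K,T@np.array(p["T_tool_cam"])
    M=np.eye(4); M[:3,:3]=cv2.Rodrigues(np.array(p["rvec"],float))[0]; M[:3,3]=np.ravel(p["tvec"])
    return K,np.linalg.inv(M)
def ray(name,K,px):
    u=(px[0]-K[0,2])/K[0,0]; v=(px[1]-K[1,2])/K[1,1]
    if name=="wrist":
        r=np.hypot(u,v)+1e-9; return np.array([u/r*np.sin(r),v/r*np.sin(r),np.cos(r)])
    return np.array([u,v,1.])
def world(name,K,T,px,depth):
    d=ray(name,K,px); return T[:3,:3]@(d/d[2]*depth)+T[:3,3]
def onz(name,K,T,px,z):
    d=T[:3,:3]@ray(name,K,px); return T[:3,3]+d*(z-T[2,3])/d[2]
def tri(a,b):
    # a,b: (origin,dir)
    A=np.zeros((3,3));y=np.zeros(3)
    for o,d in (a,b):
        d=d/np.linalg.norm(d);P=np.eye(3)-np.outer(d,d);A+=P;y+=P@o
    return np.linalg.solve(A,y)
E
python3 - <<'E'
from h import *
np.set_printoptions(precision=4,suppress=True)
o=ctrl.get_obs(); print(o["ee_pos"],o["eef_rot"],o["time_s"])
rays={}
for n in("top","scene"):
    K,T=cam(n); im,d=ctrl.camera(n); cv2.imwrite(f"pics/{n}.png",im[...,::-1])
    np.savez(f"{n}.npz",im=im,d=d)
    print(n,T[:3,3],T[:3,2])
    for t in("window_handle","spare_window","window","seat","button_left_grip","button_right_grip","grinding_box","rubber_bowl"):
        for r in ctrl.tip_of(n,t)[:2]:
            p=r["point"]; c,rr=int(round(p[0])),int(round(p[1])); 
            z=d[rr,c] if 0<=rr<384 and 0<=c<512 else 0
            rays.setdefault(t,{}).setdefault(n,(T[:3,3],T[:3,:3]@ray(n,K,p)))
            print(n,t,round(r["score"],2),np.round(p,1),world(n,K,T,p,z))
for t,v in rays.items():
    if len(v)==2: print("tri",t,tri(v["top"],v["scene"]))
E
```

```text
[ 0.1386 -0.532   0.2189] [-3.1404 -0.0001  0.2548] 0.0
top [ 0.223  -0.0059  1.6163] [ 0.1567 -0.0134 -0.9876]
top window_handle 0.9 [342.1 247.6] [ 0.2373 -0.3751  0.0343]
top window_handle 0.64 [364.7 146.6] [ 0.6481 -0.4736  0.038 ]
top spare_window 0.71 [164.  186.3] [0.471  0.343  0.0071]
top spare_window 0.26 [239.9 214.1] [0.364  0.0312 0.004 ]
top window 0.74 [335.1 199.8] [ 0.4301 -0.356   0.0063]
top window 0.67 [364.9 148.7] [ 0.6383 -0.4731  0.0415]
top seat 0.69 [238.  167.8] [0.5339 0.0406 0.1072]
top seat 0.69 [213.6 175.5] [0.4931 0.1293 0.1533]
top button_left_grip 0.54 [151.  131.2] [0.6819 0.3922 0.0744]
top button_left_grip 0.54 [387.  195.5] [ 0.4461 -0.5545  0.0498]
top button_right_grip 0.63 [269.3 165.1] [ 0.5346 -0.0774  0.1658]
top grinding_box 0.64 [239.5 162.2] [0.5533 0.035  0.1198]
top rubber_bowl 0.22 [163.8 187.6] [ 0.223  -0.0059  1.6163]
scene [1.5188 0.3634 1.4433] [-0.5984 -0.2161 -0.7715]
scene window_handle 0.86 [110.9 210.2] [ 0.6622 -0.4829  0.0292]
scene window_handle 0.78 [166.9 174. ] [ 0.4441 -0.3644  0.0367]
scene spare_window 0.56 [348.2 229.5] [0.4708 0.3391 0.0355]
scene window 0.93 [187.3 144.1] [ 0.2658 -0.3605  0.0294]
scene window 0.76 [115.6 215.5] [ 0.6645 -0.4679  0.0071]
scene seat 0.62 [260.  203.7] [0.5046 0.0285 0.0906]
scene button_left_grip 0.53 [286.8 191.4] [0.35   0.083  0.0029]
scene button_left_grip 0.24 [350.3 230.1] [0.4627 0.3464 0.0244]
scene button_right_grip 0.51 [231.3 188.3] [ 0.4024 -0.1205  0.0006]
scene rubber_bowl 0.65 [275.4 191.4] [ 0.3604  0.0415 -0.0016]
tri window_handle [ 0.3175 -0.6215 -0.4455]
tri spare_window [0.4672 0.3385 0.0304]
tri window [ 0.4023 -0.3006  0.1821]
tri seat [0.5305 0.0386 0.1257]
tri button_left_grip [0.6184 0.2323 0.3832]
tri button_right_grip [ 0.5324 -0.0711  0.167 ]
tri rubber_bowl [0.4787 0.1907 0.2206]
```

View pics/top.png

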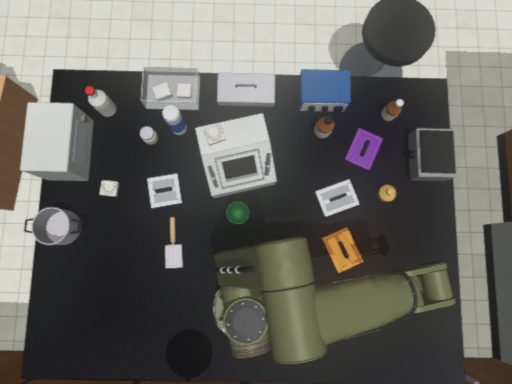

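View pics/scene.png

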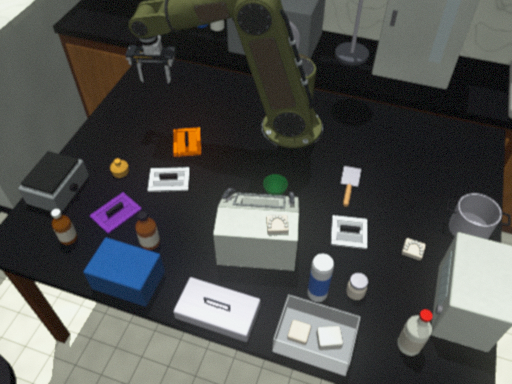

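The top view shows the white oblong window on the right at (337,198), the square spare on the left at (164,190), and the box at (237,155). Its turnbuttons are near (212,177) and (268,164). The orange and purple look-alikes are at (343,249) and (364,148).

```bash
python3 - <<'E'
from h import *
np.set_printoptions(precision=4,suppress=True)
f=np.load("top.npz"); im,d=f["im"],f["d"]; K,T=cam("top")
v,u=np.mgrid[:384,:512]
P=np.stack([(u-K[0,2])/K[0,0]*d,(v-K[1,2])/K[1,1]*d,d],-1)@T[:3,:3].T+T[:3,3]
r=ctrl.cut_out  # window rect from white pixels
m=(im.min(-1)>110)&(u>305)&(u<370)&(v>175)&(v<220)
pts=np.array([onz("top",K,T,(a,b),.01)[:2] for a,b in zip(u[m],v[m])],np.float32)
print("win",cv2.minAreaRect(pts))
b=(abs(P[...,0]-.55)<.2)&(abs(P[...,1]-.03)<.2)&(P[...,2]>.05)&(u>190)&(u<285)&(v>110)&(v<200)
q=P[b]; print("box",cv2.minAreaRect(q[:,:2].astype(np.float32)), len(q))
s=q[(q[:,2]>.09)&(q[:,2]<.175)]
best=0
rng=np.random.default_rng(0)
for _ in range(500):
    a=s[rng.choice(len(s),3,False)];n=np.cross(a[1]-a[0],a[2]-a[0]);n/=np.linalg.norm(n)+1e-12
    if n[2]<0:n=-n
    if abs(n[2]-.82)>.06: continue
    k=abs((s-a[0])@n)<.003
    if k.sum()>best:best=k.sum();B=k
c=s[B].mean(0);n=np.linalg.svd(s[B]-c)[2][2];n*=np.sign(n[2]);print("slope",best,len(s),c,n,"yaw",np.arctan2(n[1],n[0])-np.pi*np.sign(n[1]),np.degrees(np.arccos(n[2])))
g=cv2.resize(im[100:215,180:380],None,fx=4,fy=4,interpolation=cv2.INTER_CUBIC);cv2.imwrite("pics/tc.png",g[...,::-1])
E
```

```text
win ((0.43970316648483276, -0.3631397485733032), (0.11329936236143112, 0.15433809161186218), 21.163684844970703)
box ((0.5793015956878662, 0.04877316951751709), (0.25311869382858276, 0.25994089245796204), 14.611404418945312) 4860
slope 878 2290 [0.5252 0.034  0.1328] [-0.5439 -0.1291  0.8292] yaw 0.23301197325211476 33.98758072760829
```

View pics/tc.png

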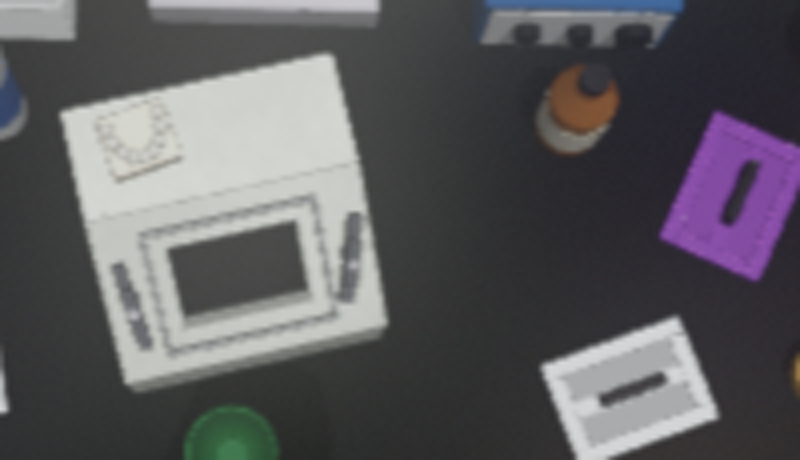

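The crop shows both turnbuttons nearly along the slope: the left at (132,306), and the right at (350,257) leaning somewhat. The window is at (630,390).

```bash
cat >> h.py <<'E'
np.set_printoptions(precision=4,suppress=True)
def pose():
    o=ctrl.get_obs(); return np.array(o["ee_pos"]),R.from_euler('xyz',o["eef_rot"])
def go(p,Rt,frm=None):
    p0,R0=frm or pose()
    print("shift",R0.inv().apply(np.array(p)-p0)/.05,"rot",(R0.inv()*Rt).as_rotvec())
def down(yaw): return R.from_euler('xyz',[np.pi,0,yaw])
E
python3 -c "
from h import *
go([.44,-.363,.21],down(np.radians(111.2)))"
```

```text
shift [ 6.6861 -1.756   0.1887] rot [-0.    -0.    -1.686]
```

Request:
move_arm([
  [1, 6.69, -1.76, 0.19, 0, 0, -1.686],
  [1, 6.69, -1.76, 0.19, 0, 0, -1.686],
  [1, 6.69, -1.76, 0.19, 0, 0, -1.686],
  [1, 6.69, -1.76, 0.19, 0, 0, -1.686],
  [1, 6.69, -1.76, 0.19, 0, 0, -1.686],
  [1, 6.69, -1.76, 0.19, 0, 0, -1.686],
  [1, 6.69, -1.76, 0.19, 0, 0, -1.686],
  [1, 6.69, -1.76, 0.19, 0, 0, -1.686],
  [1, 6.69, -1.76, 0.19, 0, 0, -1.686],
  [1, 6.69, -1.76, 0.19, 0, 0, -1.686],
  [1, 6.69, -1.76, 0.19, 0, 0, -1.686],
  [1, 6.69, -1.76, 0.19, 0, 0, -1.686],
])

```text
time_s: 2.1
ee_pos: [0.4402, -0.3627, 0.2099]
eef_rot: [-3.142, -0.0, 1.947]
force: [-0.6, 0.5, -0.1]
grip_width: 0.0937
grip_force: 0.0
```

```bash
cat >> h.py <<'E'
def look(tag,targets,k=3,save=True):
    K,T=cam("wrist"); im,d=ctrl.camera("wrist"); cv2.imwrite(f"pics/{tag}.png",im[...,::-1]); np.savez(f"{tag}.npz",im=im,d=d,K=K,T=T)
    for t in targets:
        for r in ctrl.tip_of("wrist",t)[:k]:
            p=r["point"]; c,rr=[int(round(x)) for x in p]; z=d[min(max(rr,0),383),min(max(c,0),511)]
            print(t,round(r["score"],2),np.round(p,1),world("wrist",K,T,p,z),"ray",T[:3,:3]@ray("wrist",K,p))
    print("cam",T[:3,3]); return im,d,K,T
E
python3 -c "
from h import *
print(pose()[0],pose()[1].as_euler('xyz'))
look('w1',['window_handle','window','seat','button_right_grip','button_left_grip'])
go([.44,-.363,.21],down(np.radians(111.2)))"
```

```text
[ 0.4402 -0.3627  0.2099] [-3.1416 -0.0001  1.9466]
window_handle 0.94 [ 98.2 132.9] [ 0.2281 -0.3798  0.0365] ray [-0.4685 -0.2123 -0.8576]
window_handle 0.74 [261.3 179. ] [ 0.4412 -0.3613  0.0376] ray [ 0.08   -0.1896 -0.9786]
window_handle 0.74 [364.9 306.5] [ 0.459  -0.3312  0.3109] ray [ 0.5235 -0.4079 -0.748 ]
window 0.91 [256.9 177.1] [ 0.4356 -0.3612  0.0371] ray [ 0.064  -0.1892 -0.9798]
window 0.62 [357.8 287.3] [ 0.4552 -0.3274  0.3081] ray [ 0.4873 -0.3693 -0.7913]
window 0.61 [109.9 131. ] [ 0.244  -0.3722  0.0361] ray [-0.4378 -0.1975 -0.8771]
cam [ 0.4135 -0.2958  0.3759]
shift [-0.0033 -0.0043 -0.0009] rot [-0.      0.     -0.0011]
```

View pics/w1.png

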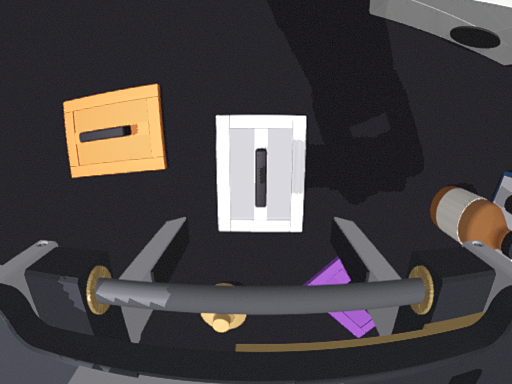

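The wrist view shows the white window centred at (261,179) with its handle vertical, so it is aligned with the fingers. I'll descend and grip.

Request:
move_arm([
  [1, 0.02, 0.03, 1, 0, 0, 0],
  [1, 0.02, 0.03, 2, 0, 0, 0],
  [1, 0.02, 0.03, 3, 0, 0, 0],
  [1, 0.02, 0.03, 3.4, 0, 0, 0],
  [1, 0.02, 0.03, 3.64, 0, 0, 0],
  [1, 0.02, 0.03, 3.64, 0, 0, 0],
  [-1, 0.02, 0.03, 3.64, 0, 0, 0],
  [-1, 0.02, 0.03, 3.64, 0, 0, 0],
  [-1, 0.02, 0.03, 3.64, 0, 0, 0],
  [-1, 0.02, 0.03, 3.64, 0, 0, 0],
  [-1, 0.02, 0.03, 3.64, 0, 0, 0],
  [-1, 0.02, 0.03, 3.64, 0, 0, 0],
], grip_force=35)

```text
time_s: 3.6
ee_pos: [0.4412, -0.3613, 0.0281]
eef_rot: [3.141, 0.0, 1.941]
force: [-0.5, 0.2, -0.1]
grip_width: 0.0496
grip_force: 0.0
```

```bash
python3 - <<'E'
from h import *
f=np.load("top.npz"); im=f["im"]; K,T=cam("top")
yaw=np.radians(14.2)
S=(R.from_euler('z',yaw)*R.from_euler('y',-np.radians(35))).as_matrix() # cols: x up slope,y left,z out
o=np.array([.5258,.035,.134]); print(S[:,2],ctrl.get_obs()["time_s"])
h=im.max(-1).astype(float)
v,u=np.mgrid[:384,:512]
for nm,(u0,u1,v0,v1) in dict(L=(206,219,164,189),R=(262,272,151,177)).items():
    m=(h<150)&(u>=u0)&(u<u1)&(v>=v0)&(v<v1)
    n,lab=cv2.connectedComponents(m.astype(np.uint8)); k=max(range(1,n),key=lambda i:(lab==i).sum()); m=lab==k
    Q=[]
    for a,b in zip(u[m],v[m]):
        d=T[:3,:3]@ray("top",K,(a,b)); t=((o+S[:,2]*.0245-T[:3,3])@S[:,2])/(d@S[:,2]); Q.append((T[:3,3]+d*t-o)@S)
    Q=np.array(Q)[:,:2]; c,s,e=cv2.minAreaRect(Q.astype(np.float32)); w=np.linalg.svd(Q-Q.mean(0))[2][0]; w*=np.sign(w[0])
    print(nm,m.sum(),c,s,"ccw angle",np.arctan2(w[1],w[0]))
E
```

```text
[-0.5561 -0.1407  0.8192] 3.6
L 78 (0.004119873046875, 0.1034279391169548) (0.08749355375766754, 0.01625552400946617) ccw angle 0.08582806767692451
R 94 (0.0030221566557884216, -0.10517289489507675) (0.020360853523015976, 0.08883786201477051) ccw angle -0.2661367196848954
```

Both buttons are below 0.4 (left about 0.09, right about 0.27), so the opening is clear and I can grip now.

Request:
move_arm([
  [-1, 0, 0, 0, 0, 0, 0],
  [-1, 0, 0, 0, 0, 0, 0],
  [-1, 0, 0, 0, 0, 0, 0],
  [-1, 0, 0, 0, 0, 0, 0],
  [-1, 0, 0, 0, 0, 0, 0],
  [-1, 0, 0, 0, 0, 0, 0],
  [-1, 0, 0, -0.5, 0, 0, 0],
  [-1, 0, 0, -1, 0, 0, 0],
  [-1, 0, 0, -2, 0, 0, 0],
  [-1, 0, 0, -3, 0, 0, 0],
  [-1, 0, 0, -4.4, 0, 0, 0],
  [-1, 0, 0, -4.4, 0, 0, 0],
])

```text
time_s: 4.8
ee_pos: [0.4418, -0.3618, 0.2529]
eef_rot: [3.139, 0.005, 1.941]
force: [0.0, -0.2, -2.6]
grip_width: 0.0135
grip_force: 35.0
```

```bash
cat >> h.py <<'E'
yaw=np.radians(14.2)
SR=R.from_euler('z',yaw)*R.from_euler('y',-np.radians(35))
o=np.array([.5258,.035,.134])+SR.apply([.0035,-.001,0])
def seat(x,y,z): return o+SR.apply([x,y,z])
# tool: z=-n, x=+seat y, y=+seat x
TR=SR*R.from_matrix(np.array([[0,1,0],[1,0,0],[0,0,-1.]]))
E
python3 -c "
from h import *
print(pose()[0],ctrl.get_obs()['grip_width'])
print(seat(0,-.0,.2)); go(seat(0,0,.2),TR)"
```

```text
[ 0.4418 -0.3618  0.2529] 0.013540106691952004
[0.4176 0.0066 0.2998]
shift [ 7.0386  2.2165 -0.9702] rot [-0.6071 -0.0322  0.1199]
```

Request:
move_arm([
  [-1, 0.4, 0.12, -0.97, 0, 0, 0],
  [-1, 1.2, 0.4, -0.97, -0.1, 0, 0.02],
  [-1, 2, 0.65, -0.97, -0.2, -0.01, 0.04],
  [-1, 2.8, 0.9, -0.97, -0.3, -0.015, 0.06],
  [-1, 3.6, 1.15, -0.97, -0.4, -0.02, 0.08],
  [-1, 4.4, 1.4, -0.97, -0.5, -0.026, 0.1],
  [-1, 5.2, 1.65, -0.97, -0.607, -0.032, 0.12],
  [-1, 6, 1.9, -0.97, -0.607, -0.032, 0.12],
  [-1, 6.6, 2.1, -0.97, -0.607, -0.032, 0.12],
  [-1, 7.04, 2.22, -0.97, -0.607, -0.032, 0.12],
  [-1, 7.04, 2.22, -0.97, -0.607, -0.032, 0.12],
  [-1, 7.04, 2.22, -0.97, -0.607, -0.032, 0.12],
])

```text
time_s: 6.0
ee_pos: [0.4172, 0.0073, 0.2963]
eef_rot: [2.534, -0.005, 1.82]
force: [-0.3, -0.5, -2.3]
grip_width: 0.0141
grip_force: 35.0
```

```bash
python3 -c "
from h import *
look('w2',['window_handle','seat','button_right_grip','button_left_grip'],2)
go(seat(0,0,.2),TR)"
```

```text
window_handle 0.93 [262.3 245.4] [0.4134 0.0063 0.3048] ray [ 0.6111 -0.2716 -0.7435]
button_right_grip 0.17 [316.7   2.6] [0.6582 0.3918 0.0237] ray [ 0.5503  0.5322 -0.6434]
button_left_grip 0.89 [255.5  92.4] [0.4792 0.1266 0.1602] ray [ 0.518   0.2224 -0.826 ]
cam [0.308  0.0532 0.4331]
shift [ 0.0053  0.0447 -0.0563] rot [-0.0039 -0.0037 -0.0042]
```

View pics/w2.png

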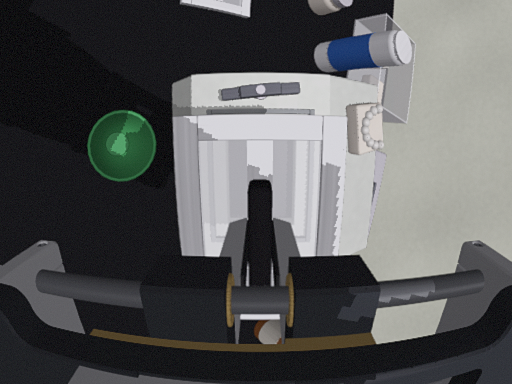

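The view shows the window held straight at (262,200), with the left button at (260,90) nearly along the slope. Sliding right should give the camera a full view of the seat.

Request:
move_arm([
  [-1, -0.8, 0, 0, 0, 0, 0],
  [-1, -1.7, 0, 0, 0, 0, 0],
  [-1, -2.6, 0, 0, 0, 0, 0],
  [-1, -3.5, 0, 0, 0, 0, 0],
  [-1, -4, 0, 0, 0, 0, 0],
  [-1, -4, 0, 0, 0, 0, 0],
  [-1, -4, 0, 0, 0, 0, 0],
  [-1, -4, 0, 0, 0, 0, 0],
])

```text
time_s: 7.05
ee_pos: [0.4662, -0.1864, 0.2953]
eef_rot: [2.534, -0.005, 1.819]
force: [-1.3, 0.7, -2.2]
grip_width: 0.0139
grip_force: 35.0
```

```bash
python3 - <<'E'
from h import *
im,d,K,T=look('w3',['seat','button_right_grip','button_left_grip','grinding_box'],2)
f=np.load('w2.npz')
for q in [(255.5,92.4),(260,90)]:
    print((world('wrist',f['K'],f['T'],q,f['d'][int(q[1]),int(q[0])])-o)@SR.as_matrix())
E
```

```text
seat 0.63 [260.4  15.9] [0.5404 0.0513 0.111 ] ray [ 0.44    0.4604 -0.771 ]
button_right_grip 0.96 [259.5  95.5] [ 0.5323 -0.0698  0.1623] ray [ 0.532   0.2145 -0.8191]
button_left_grip 0.48 [255. 226.] [ 0.4565 -0.1767  0.3012] ray [ 0.5904 -0.2152 -0.7779]
grinding_box 0.81 [243.5  44. ] [0.5321 0.0073 0.0992] ray [ 0.4331  0.3658 -0.8238]
cam [ 0.3571 -0.1405  0.4321]
[-0.0071  0.1013  0.0339]
[-0.0022  0.1038  0.0359]
```

View pics/w3.png

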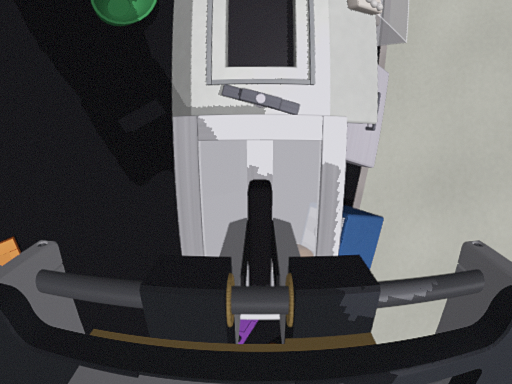

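The right button's boss is at (261,98), its bar leaning clockwise from (222,89) to (298,108). The opening is in view, with columns 228–295 down to row 66.

```bash
python3 - <<'E'
from h import *
f=np.load('w3.npz');im,d,K,T=f['im'],f['d'],f['K'],f['T']; g2=np.load('w2.npz')
def S(f,a,b): return (world('wrist',f['K'],f['T'],(a,b),f['d'][b,a])-o)@SR.as_matrix()
def P(f,m):
    v,u=np.nonzero(m&(f['d']>0)); return np.array([S(f,a,b) for a,b in zip(u,v)])
print("R boss",S(f,261,98),"L boss",S(g2,260,90))
v,u=np.mgrid[:384,:512]
q=P(f,(v<112)&(u>175)&(u<375)); a=q[(abs(q[:,2])<.004)&(abs(q[:,0])<.08)]
A=np.c_[a[:,:2],np.ones(len(a))]; 
for _ in range(4):
    c=np.linalg.lstsq(A,a[:,2],rcond=None)[0]; k=abs(A@c-a[:,2])<.0015; A,a=A[k],a[k]
print("face plane z=ax+by+c",c,len(a))
for (lo,hi,nm) in[(.006,.010,'rail')]:
    r=q[(q[:,2]-c[2]>lo)&(q[:,2]-c[2]<hi)&(q[:,1]>-.085)&(q[:,1]<-.0)]
    print(nm,len(r),np.percentile(r,[1,10,50,90,99],axis=0)); 
    for sx in(-1,1):
        e=r[(r[:,0]*sx>.05)&(r[:,1]>-.07)]; 
        if len(e)>5: print(sx,len(e),np.percentile(e[:,0],[2,50,98]),np.polyfit(e[:,1],e[:,0],1))
w=q[(q[:,2]<-.012)&(abs(q[:,0])<.06)&(q[:,1]>-.07)]
print("open",np.percentile(w,[1,50,99],axis=0))
# window in hand in tool coords (far edge + handle), bottom/top surface
M=np.linalg.inv(T)
p0=f['T'];
Tt=T@np.linalg.inv(np.array(ctrl.camera_params('wrist')['T_tool_cam']))
for px in[(215,127),(300,127),(262,127),(260,185),(200,170),(330,170)]:
    W=world('wrist',K,T,px,d[px[1],px[0]]); print(px,(W-Tt[:3,3])@Tt[:3,:3])
q=P(f,(v>105)&(v<240)&(u>165)&(u<350)); t=(SR.apply(q)+o-Tt[:3,3])@Tt[:3,:3]
t=t[(t[:,2]>.01)&(t[:,2]<.03)]; print(len(t),np.percentile(t,[1,50,99],axis=0)); 
E
```

```text
R boss [-0.0015 -0.1051  0.035 ] L boss [-0.0022  0.1038  0.0359]
face plane z=ax+by+c [-0.0008 -0.0019 -0.0007] 6923
rail 1113 [[-0.067  -0.0849  0.0055]
 [-0.0647 -0.0838  0.0062]
 [-0.0014 -0.0736  0.0072]
 [ 0.0605 -0.0151  0.0083]
 [ 0.0628 -0.0016  0.009 ]]
-1 264 [-0.067  -0.0639 -0.0609] [ 0.0059 -0.0638]
1 270 [0.0566 0.0595 0.0628] [-0.0004  0.0596]
open [[-0.0452 -0.0575 -0.0311]
 [-0.0024 -0.0117 -0.0291]
 [ 0.0409  0.0375 -0.016 ]]
(215, 127) [ 0.0663 -0.0273  0.0168]
(300, 127) [0.0663 0.025  0.0174]
(262, 127) [0.066  0.0016 0.0171]
(260, 185) [ 0.0342  0.0003 -0.0026]
(200, 170) [ 0.039  -0.0382  0.0197]
(330, 170) [0.0394 0.0449 0.0173]
18704 [[-0.0073 -0.0537  0.0158]
 [ 0.0394  0.      0.0181]
 [ 0.0732  0.0537  0.0214]]
```

```bash
cat >> h.py <<'E'
o=o+SR.apply([-.0021,-.0005,-.0005])
def tp():
    p,Rr=pose(); ob=ctrl.get_obs(); print("seat",SR.inv().apply(p-o),"rot",(TR.inv()*Rr).as_rotvec(),"F seat",SR.inv().apply(ob["force"]),"w",ob["grip_width"],"t",ob["time_s"])
E
python3 -c "
from h import *
tp(); go(seat(0,0,.075),TR)"
```

```text
seat [-0.0003 -0.1985  0.1971] rot [0.0031 0.0044 0.0021] F seat [-1.2682  0.4682 -2.5005] w 0.013745691456533485 t 7.3
shift [3.9591 0.005  2.459 ] rot [-0.0031 -0.0044 -0.0021]
```

Request:
move_arm([
  [-1, 0.8, 0, 0, 0, 0, 0],
  [-1, 1.6, 0, 0, -0.003, -0.004, -0.002],
  [-1, 2.5, 0, 0, -0.003, -0.004, -0.002],
  [-1, 3.3, 0, 0.3, -0.003, -0.004, -0.002],
  [-1, 3.96, 0, 0.8, -0.003, -0.004, -0.002],
  [-1, 3.96, 0, 1.3, -0.003, -0.004, -0.002],
  [-1, 3.96, 0, 1.8, -0.003, -0.004, -0.002],
  [-1, 3.96, 0, 2.2, -0.003, -0.004, -0.002],
  [-1, 3.96, 0, 2.46, -0.003, -0.004, -0.002],
  [-1, 3.96, 0, 2.46, -0.003, -0.004, -0.002],
  [-1, 3.96, 0, 2.46, -0.003, -0.004, -0.002],
])

```text
time_s: 8.4
ee_pos: [0.4856, 0.023, 0.1958]
eef_rot: [2.531, -0.001, 1.818]
force: [-0.3, -0.7, -2.7]
grip_width: 0.0137
grip_force: 35.0
```

```bash
python3 -c "
from h import *
tp(); look('w4',['button_left_grip','button_right_grip'],1);go(seat(0,0,.040),TR); go(seat(0,0,.028),TR)"
```

```text
seat [-0.0003 -0.0002  0.0751] rot [0.0004 0.0008 0.0007] F seat [-1.9569 -0.6385 -1.9243] w 0.013692811363294635 t 8.4
button_left_grip 0.94 [259.7  71.1] [0.4823 0.1297 0.1635] ray [ 0.5108  0.2894 -0.8096]
button_right_grip 0.79 [260.7 325.4] [ 0.533 -0.069  0.164] ray [ 0.585  -0.5161 -0.6257]
cam [0.376  0.0695 0.332 ]
shift [ 0.0118 -0.0037  0.7114] rot [ 0.001   0.0002 -0.0009]
shift [ 0.0119 -0.004   0.9514] rot [ 0.001   0.0002 -0.0009]
```

View pics/w4.png

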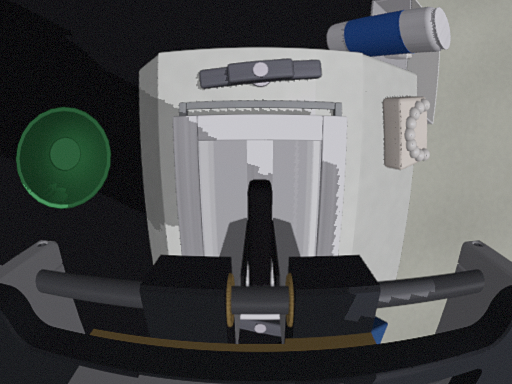

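The window sits centred over the rails (rail columns 183–341 against window columns 176–345), with the left button at (260,71). I'll go in slowly.

Request:
move_arm([
  [-1, 0.01, 0, 0.3, 0, 0, 0],
  [-1, 0.01, 0, 0.5, 0, 0, 0],
  [-1, 0.01, 0, 0.65, 0, 0, 0],
  [-1, 0.01, 0, 0.75, 0, 0, 0],
  [-1, 0.01, 0, 0.83, 0, 0, 0],
  [-1, 0.01, 0, 0.9, 0, 0, 0],
  [-1, 0.01, 0, 0.93, 0, 0, 0],
  [-1, 0.01, 0, 0.95, 0, 0, 0],
  [-1, 0.01, 0, 0.97, 0, 0, 0],
  [-1, 0.01, 0, 0.97, 0, 0, 0],
])

```text
time_s: 9.55
ee_pos: [0.5123, 0.0301, 0.1563]
eef_rot: [2.531, -0.001, 1.818]
force: [-18.1, -3.9, 11.9]
grip_width: 0.014
grip_force: 35.0
```

```bash
python3 -c "
from h import *
tp(); print(ctrl.get_obs()['moment'])"
```

```text
seat [-0.0003  0.      0.027 ] rot [0.0002 0.0004 0.0006] F seat [-8.3229  0.6976 20.3621] w 0.013986984150290326 t 9.55
[-0.3912  1.6408  0.0338]
```

Request:
move_arm([
  [-1, 0, 0, -0.02, 0, 0, 0],
  [-0.4, 0, 0, -0.02, 0, 0, 0],
  [-0.4, 0, 0, -0.02, 0, 0, 0],
  [-0.4, 0, 0, -0.02, 0, 0, 0],
  [-0.4, 0, 0, -0.02, 0, 0, 0],
  [-0.4, 0, 0, -0.5, 0, 0, 0],
  [-0.4, 0, 0, -1.2, 0, 0, 0],
  [-0.4, 0, 0, -2, 0, 0, 0],
  [-0.4, 0, 0, -2.6, 0, 0, 0],
  [-0.4, 0, 0, -2.6, 0, 0, 0],
])

```text
time_s: 10.55
ee_pos: [0.4403, 0.0113, 0.2658]
eef_rot: [2.526, 0.002, 1.817]
force: [1.1, -0.5, 0.1]
grip_width: 0.0281
grip_force: 0.0
```

```bash
python3 - <<'E'
from h import *
tp(); im,d,K,T=look('w5',['window','window_handle','button_left_grip','button_right_grip'],2)
v,u=np.mgrid[60:345:2,150:390:2]
q=np.array([(world('wrist',K,T,(a,b),d[b,a])-o)@SR.as_matrix() for a,b in zip(u.ravel(),v.ravel()) if d[b,a]>0])
a=q[(abs(q[:,2]-.010)<.006)&(abs(q[:,0])<.053)&(abs(q[:,1])<.073)]; A=np.c_[a[:,:2],np.ones(len(a))]
for _ in range(4):
    c=np.linalg.lstsq(A,a[:,2],rcond=None)[0]; k=abs(A@c-a[:,2])<.002; A,a=A[k],a[k]
print("win top plane",c,len(a))
E
```

```text
seat [ 0.0015 -0.0005  0.1593] rot [-0.0052 -0.0023  0.    ] F seat [ 0.8523 -0.7666 -0.4933] w 0.02809242263628089 t 10.55
window 0.74 [266.1 332.8] [ 0.7003 -0.2734  0.0306] ray [ 0.5974 -0.5346 -0.5977]
window 0.7 [253.5 183.3] [0.5029 0.0338 0.1618] ray [ 0.5837 -0.0819 -0.8078]
button_left_grip 0.61 [256.2  82.4] [0.4817 0.1311 0.162 ] ray [ 0.519   0.2495 -0.8176]
button_right_grip 0.65 [254.6 276.7] [ 0.5288 -0.0691  0.1628] ray [ 0.5928 -0.3791 -0.7105]
button_right_grip 0.23 [254.2 180.3] [0.5027 0.0369 0.1622] ray [ 0.5844 -0.0716 -0.8083]
cam [0.3299 0.0581 0.4012]
win top plane [0.002  0.0167 0.0079] 1782
```

View pics/w5.png

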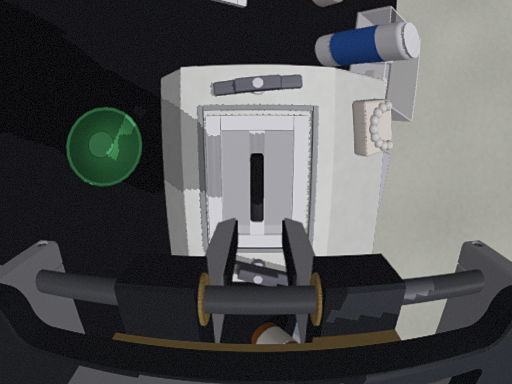

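The window lies inside its rails, flat, with the handle out at (257,187). Next is the left button.

```bash
python3 - <<'E'
from h import *
f=np.load('w5.npz')
def S(f,a,b): return (world('wrist',f['K'],f['T'],(a,b),f['d'][b,a])-o)@SR.as_matrix()
for w in([.4823,.1297,.1635],[.533,-.069,.164]): print(SR.inv().apply(np.array(w)-o))
e1,e2=S(f,218,89),S(f,297,80);print(S(f,258,84),e1,e2,np.arctan2(*(e2-e1)[[1,0]]))
go(seat(0,.1045,.1),TR*R.from_rotvec([0,0,np.pi/2-.09]))
E
```

```text
[0.     0.104  0.0355]
[ 0.0006 -0.1011  0.0357]
[0.0007 0.1038 0.0352] [-0.0393  0.1005  0.0251] [0.0398 0.1098 0.0233] 0.11751442478444613
shift [2.0859 0.0186 1.1072] rot [-0.0027  0.0007  1.4794]
```

Request:
move_arm([
  [-0.4, 0.4, 0, 0, 0, 0, 0.14],
  [-0.4, 0.8, 0, 0, 0, 0, 0.28],
  [-0.4, 1.2, 0, 0, 0, 0, 0.42],
  [-0.4, 1.6, 0, 0, 0, 0, 0.56],
  [-0.4, 2.09, 0.02, 0, 0, 0, 0.7],
  [-0.4, 2.09, 0.02, 0.2, 0, 0, 0.85],
  [-0.4, 2.09, 0.02, 0.4, 0, 0, 0.99],
  [-0.4, 2.09, 0.02, 0.6, 0, 0, 1.13],
  [-0.4, 2.09, 0.02, 0.8, 0, 0, 1.27],
  [-0.4, 2.09, 0.02, 1, 0, 0, 1.41],
  [-0.4, 2.09, 0.02, 1.1, -0.002, 0, 1.47],
  [-0.4, 2.09, 0.02, 1.1, -0.002, 0, 1.47],
])

```text
time_s: 12.0
ee_pos: [0.446, 0.1213, 0.216]
eef_rot: [3.073, -0.605, 0.368]
force: [-0.6, -0.2, 0.0]
grip_width: 0.0283
grip_force: 0.0
```

```bash
python3 -c "
from h import *
tp(); go(seat(0,.1045,.035),TR*R.from_rotvec([0,0,np.pi/2-.1]))"
```

```text
seat [-0.0003  0.1048  0.0999] rot [ 0.0016 -0.002   1.472 ] F seat [-0.4872 -0.0134  0.3675] w 0.028327465963144616 t 12.0
shift [0.0094 0.0057 1.2984] rot [ 0.0001  0.0023 -0.0012]
```

Request:
move_arm([
  [-0.4, 0.01, 0.01, 0.4, 0, 0.002, 0],
  [-0.4, 0.01, 0.01, 0.8, 0, 0.002, 0],
  [-0.4, 0.01, 0.01, 1.1, 0, 0.002, 0],
  [-0.4, 0.01, 0.01, 1.3, 0, 0.002, 0],
  [-0.4, 0.01, 0.01, 1.3, 0, 0.002, 0],
  [-1, 0.01, 0.01, 1.3, 0, 0.002, 0],
  [-1, 0.01, 0.01, 1.3, 0, 0.002, 0],
  [-1, 0.01, 0.01, 1.3, 0, 0.002, 0],
  [-1, 0.01, 0.01, 1.3, 0, 0.002, 0],
  [-1, 0.01, 0.01, 1.3, 0, 0.002, 0],
], grip_force=20)

```text
time_s: 13.0
ee_pos: [0.4823, 0.1313, 0.1654]
eef_rot: [3.073, -0.611, 0.37]
force: [-3.4, 20.7, -0.7]
grip_width: 0.0138
grip_force: 20.0
```

```bash
python3 -c "
from h import *
tp(); go(seat(0,.1045,.035),TR)"
```

```text
seat [0.0014 0.1056 0.0369] rot [-0.0012  0.0037  1.4707] F seat [ 1.0283 20.8678 -1.5945] w 0.013798516274031785 t 13.0
shift [-0.0299  0.0185  0.0377] rot [ 0.0012 -0.0037 -1.4707]
```

Request:
move_arm([
  [-1, 0, -0.03, 0, 0, 0, -0.1],
  [-1, 0, -0.03, 0, 0, 0, -0.23],
  [-1, 0, -0.03, 0, 0, 0, -0.37],
  [-1, 0, -0.03, 0, 0, 0, -0.5],
  [-1, 0, -0.03, 0, 0, 0, -0.64],
  [-1, 0, -0.03, 0, 0, 0, -0.78],
  [-1, 0, -0.03, 0, 0, 0, -0.92],
  [-1, 0, -0.03, 0, 0, 0, -1.06],
  [-1, 0, -0.03, 0, 0, 0, -1.2],
  [-1, 0, -0.03, 0, 0, 0, -1.34],
  [-1, 0, -0.03, 0, 0, 0, -1.475],
  [-1, 0, -0.03, 0, 0, 0, -1.475],
])

```text
time_s: 14.2
ee_pos: [0.4811, 0.1323, 0.1647]
eef_rot: [2.53, 0.004, 1.827]
force: [-10.7, 12.6, 1.7]
grip_width: 0.0137
grip_force: 20.0
```

```bash
python3 -c "
from h import *
tp(); print(ctrl.get_obs()['moment'])"
```

```text
seat [0.0003 0.1067 0.0368] rot [-0.001   0.0014 -0.0096] F seat [-4.9914 14.8081  5.6035] w 0.013743888662302787 t 14.2
[2.0016 1.6173 1.7493]
```

Turned to about 1.58. I'll release and back out.

Request:
move_arm([
  [-1, 0, 0, 0, 0, 0, 0.005],
  [-0.4, 0, 0, 0, 0, 0, 0.005],
  [-0.4, 0, 0, 0, 0, 0, 0.005],
  [-0.4, 0, 0, 0, 0, 0, 0.005],
  [-0.4, 0, 0, 0, 0, 0, 0.005],
  [-0.4, 0, 0, -0.5, 0, 0, 0.005],
  [-0.4, 0, 0, -1.2, 0, 0, 0.005],
  [-0.4, 0, 0, -2, 0, 0, 0.005],
  [-0.4, 0, 0, -2, 0, 0, 0.005],
])

```text
time_s: 15.1
ee_pos: [0.4265, 0.1171, 0.2512]
eef_rot: [2.52, 0.001, 1.817]
force: [0.6, 1.0, 0.8]
grip_width: 0.0282
grip_force: 0.0
```

```bash
python3 -c "
from h import *
tp(); print(ctrl.get_obs()['qpos']); go(seat(0,-.1045,.137),TR*R.from_rotvec([0,0,-np.pi/2+.26]))"
```

```text
seat [0.0034 0.1054 0.1402] rot [-0.0107 -0.0014  0.0007] F seat [1.166  0.8136 0.1937] w 0.02818391455675771 t 15.1
[ 0.1541 -0.304   2.1623  0.086   0.6656 -0.1433]
shift [-4.1987 -0.0665  0.0693] rot [ 0.0082  0.0082 -1.3115]
```

Request:
move_arm([
  [-0.4, -0.5, 0, 0, 0, 0, -0.13],
  [-0.4, -1, -0.02, 0.02, 0, 0, -0.26],
  [-0.4, -1.5, -0.03, 0.03, 0, 0, -0.4],
  [-0.4, -2, -0.04, 0.04, 0, 0, -0.53],
  [-0.4, -2.5, -0.05, 0.05, 0, 0, -0.67],
  [-0.4, -3, -0.06, 0.06, 0, 0, -0.8],
  [-0.4, -3.5, -0.06, 0.07, 0.004, 0.004, -0.94],
  [-0.4, -4, -0.06, 0.07, 0.008, 0.008, -1.08],
  [-0.4, -4.2, -0.06, 0.07, 0.008, 0.008, -1.22],
  [-0.4, -4.2, -0.06, 0.07, 0.008, 0.008, -1.31],
  [-0.4, -4.2, -0.06, 0.07, 0.008, 0.008, -1.31],
  [-0.4, -4.2, -0.06, 0.07, 0.008, 0.008, -1.31],
])

```text
time_s: 16.3
ee_pos: [0.4775, -0.0869, 0.2411]
eef_rot: [2.965, 0.579, 3.075]
force: [0.3, -0.1, -0.2]
grip_width: 0.0282
grip_force: 0.0
```

```bash
python3 - <<'E'
from h import *
tp(); im,d,K,T=look('w6',['button_right_grip','button_left_grip'],2)
for r in ctrl.tip_of('wrist','button_right_grip')[:1]:
    p=r['point']; print((world('wrist',K,T,p,d[int(p[1]),int(p[0])])-o)@SR.as_matrix())
go(seat(0,-.105,.036),TR*R.from_rotvec([0,0,-np.pi/2+.26]))
E
```

```text
seat [-0.0028 -0.1048  0.1322] rot [ 0.0068  0.0061 -1.3089] F seat [ 0.1343 -0.1548 -0.3186] w 0.028248458725364984 t 16.3
button_right_grip 0.59 [261.6 196.9] [ 0.5305 -0.0718  0.1615] ray [ 0.7496  0.1259 -0.6498]
button_right_grip 0.59 [368.5 173.2] [0.5074 0.0282 0.1647] ray [ 0.6361  0.4718 -0.6105]
button_left_grip 0.84 [454.4 148.6] [0.4828 0.1295 0.162 ] ray [ 0.4693  0.7068 -0.5294]
button_left_grip 0.71 [409.3 246.5] [0.6145 0.1135 0.1936] ray [ 0.7385  0.5627 -0.3714]
cam [ 0.3263 -0.1061  0.3385]
[-0.0036 -0.1031  0.0364]
shift [-0.064   0.0044  1.934 ] rot [-0.0013 -0.0077 -0.0037]
```

View pics/w6.png

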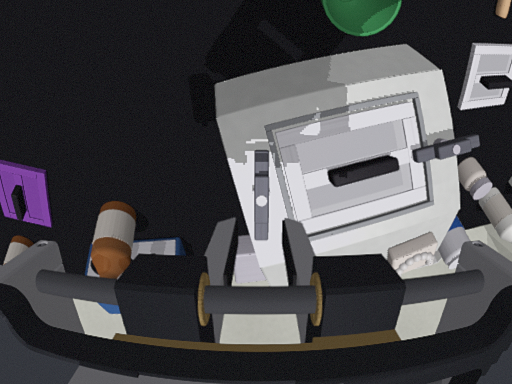

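The left bar now lies square across the window edge at (445,150). The right bar, boss at (262,200), is aligned between the fingers.

Request:
move_arm([
  [-0.4, -0.04, 0, 0.5, 0, -0.008, 0],
  [-0.4, -0.04, 0, 1, 0, -0.008, 0],
  [-0.4, -0.04, 0, 1.4, 0, -0.008, 0],
  [-0.4, -0.04, 0, 1.7, 0, -0.008, 0],
  [-0.4, -0.04, 0, 1.92, 0, -0.008, 0],
  [-0.4, -0.04, 0, 1.92, 0, -0.008, 0],
  [-1, -0.04, 0, 1.92, 0, -0.008, 0],
  [-1, -0.04, 0, 1.92, 0, -0.008, 0],
  [-1, -0.04, 0, 1.92, 0, -0.008, 0],
  [-1, -0.04, 0, 1.92, 0, -0.008, 0],
  [-1, -0.04, 0, 1.92, 0, -0.008, 0],
], grip_force=20)

```text
time_s: 17.6
ee_pos: [0.5318, -0.0725, 0.1649]
eef_rot: [2.962, 0.588, 3.073]
force: [0.4, 8.0, 2.8]
grip_width: 0.014
grip_force: 20.0
```

```bash
python3 -c "
from h import *
tp(); go(seat(0,-.105,.036),TR)"
```

```text
seat [-0.0005 -0.1042  0.0376] rot [-0.0009 -0.001  -1.3091] F seat [3.5284 7.6869 0.9324] w 0.014012435133535646 t 17.6
shift [-0.0137 -0.0127  0.0322] rot [0.0009 0.001  1.3091]
```

Request:
move_arm([
  [-1, 0, 0, 0, 0, 0, 0.13],
  [-1, 0, 0, 0, 0, 0, 0.26],
  [-1, 0, 0, 0, 0, 0, 0.4],
  [-1, 0, 0, 0, 0, 0, 0.53],
  [-1, 0, 0, 0, 0, 0, 0.67],
  [-1, 0, 0, 0, 0, 0, 0.8],
  [-1, 0, 0, 0, 0, 0, 0.94],
  [-1, 0, 0, 0, 0, 0, 1.08],
  [-1, 0, 0, 0, 0, 0, 1.2],
  [-1, 0, 0, 0, 0, 0, 1.315],
  [-1, 0, 0, 0, 0, 0, 1.315],
  [-1, 0, 0, 0, 0, 0, 1.315],
])

```text
time_s: 18.8
ee_pos: [0.532, -0.0723, 0.1651]
eef_rot: [2.529, -0.004, 1.814]
force: [2.4, 10.0, 1.8]
grip_width: 0.0138
grip_force: 20.0
```

Request:
move_arm([
  [-1, 0, 0, 0, 0, 0, 0],
  [-0.4, 0, 0, 0, 0, 0, 0],
  [-0.4, 0, 0, 0, 0, 0, 0],
  [-0.4, 0, 0, 0, 0, 0, 0],
  [-0.4, 0, 0, 0, 0, 0, 0],
  [-0.4, 0, 0, -0.5, 0, 0, 0],
  [-0.4, 0, 0, -1.2, 0, 0, 0],
  [-0.4, 0, 0, -2, 0, 0, 0],
  [-0.4, -1, 0, -2.6, 0, 0, 0],
  [-0.4, -2, 0, -2.6, 0, 0, 0],
  [-0.4, -2, 0, -2.6, 0, 0, 0],
])

```text
time_s: 19.9
ee_pos: [0.4838, -0.1925, 0.2712]
eef_rot: [2.529, -0.0, 1.809]
force: [0.5, 0.3, -0.2]
grip_width: 0.0283
grip_force: 0.0
```

```bash
python3 - <<'E'
from h import *
tp(); im,d,K,T=look('w7',['button_right_grip','button_left_grip','window_handle'],1)
cv2.imwrite('pics/w7.png',im[...,::-1])
E
```

```text
seat [-0.0018 -0.2087  0.1683] rot [-0.0013 -0.005   0.0078] F seat [ 0.3343  0.2144 -0.5272] w 0.02825622967065743 t 19.9
button_right_grip 0.77 [262.2  84.1] [ 0.5345 -0.0716  0.1648] ray [ 0.5348  0.2448 -0.8087]
window_handle 0.85 [223.9 343.3] [ 0.4111 -0.1912  0.3561] ray [ 0.4713 -0.5914 -0.6543]
cam [ 0.3743 -0.145   0.4071]
```

View pics/w7.png

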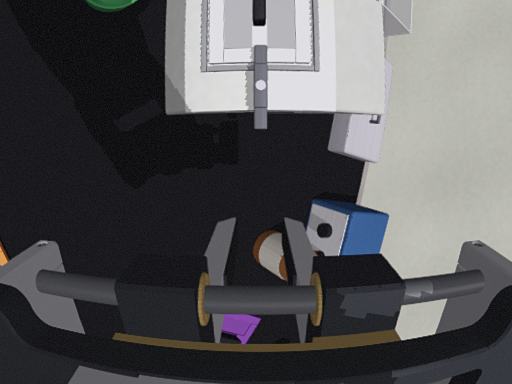

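The right bar is square across the edge at (261,85). I'll check the left bar's angle numerically, then hand in.

```bash
python3 - <<'E'
from h import *
def S(f,a,b): return (world('wrist',f['K'],f['T'],(a,b),f['d'][b,a])-o)@SR.as_matrix()
a6=[]
for n,e,x0,y0 in(('w6',None,(-.02,.02),(.055,.155)),('w7',None,(-.02,.02),(-.155,-.055))):
    f=np.load(n+'.npz'); d=f['d']; v,u=np.nonzero(d>0)
    q=np.array([S(f,a,b) for a,b in zip(u,v)])
    k=(q[:,2]>.018)&(q[:,2]<.038)&(abs(q[:,0])<.025)&(q[:,1]>y0[0])&(q[:,1]<y0[1]); c=q[k][:,:2]
    w=np.linalg.svd(c-c.mean(0))[2][0]; print(n,k.sum(),c.mean(0),"dev from square",w[0]/w[1])
ctrl.hand_in()
E
```

```text
w6 975 [-0.0011  0.0979] dev from square -0.01242678446586967
w7 1211 [-0.0003 -0.1059] dev from square 0.005310381306409716
the job is handed in; nothing more can be done
```

The oblong window is home in its seat with the handle outward, both turnbuttons are locked square across its edges (within about 0.01 rad), neither needed clearing first, the spare window and the other things were left alone, and the job was handed in at about 20 s.

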